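# Put a cured test bar away in the latched dry case

### The job

Put the longer of the two dark test bars from the heated plate away in the dry case: press the case's thumb latch so that the sprung lid pops open, lay the bar flat on the floor of the empty bay beside the white drying cartridge (set it down, do not drop it), then press the lid down until the latch snaps and it stays shut by itself. Do not force the case, and leave the shorter bar and everything else where it is.

Things in the scene. Friction and masses are not known exactly. Their poses are not given: they have to be found in the camera images.
- case: Grey case screwed to the bench: tray 120 (x) x 170 (y) x 50 mm high, flat aluminium lid hinged on its +x side, thumb latch on its -x side. Origin: centre of the underside, on the bench; x points from latch to hinge, y along the hinge, z up. Inside, a fixed white drying cartridge 36 mm high takes y = +37 to +80 mm. A 5 mm thick flange reaches y = +-110 mm. Yaw varies up to 0.35 rad.
- hinge (a point): Middle of the lid's hinge line, which runs along the case's y at x = +60 mm, z = 50 mm in the case frame. The lid is a plate 120 mm (from the hinge) x 170 mm; its outer face lies 8.5 mm above the hinge line when shut, parallel to the bench. A steel bar sticks out 12 mm beyond the middle of its free edge for the latch tooth to catch.
- lid (a joint): Lid angle in rad: 0 shut and latched, 1.65 fully open (a little past upright). A spring throws the lid fully open when the latch is released and holds it there, pushing back with up to 4 N at the front edge. To shut, the lid must be pushed slightly below 0 (about -0.01; seal compressed -0.02) with some 6 to 15 N near the front edge so that the tooth snaps over; let go sooner and it springs open.
- latch (a joint): Rocking angle of the thumb latch in rad: 0 at rest, 0.30 pressed to its stop; it springs back when released. The lid comes free at about 0.2. While the lid is snapped shut its tooth is pushed back and then returns to 0.
- pad (a point): Centre of the top of the latch's black ribbed thumb pad, 44 x 44 mm, 53 mm above the bench at rest, at x = -111 mm in the case frame. Pressed straight down it sinks about 12 mm; it takes 2 to 6 N. The steel tooth stands 29 to 47 mm nearer the lid than the pad centre and 23 mm above the pad; it tips towards the pad as that is pressed, by up to 14 mm.
- lid_edge (a point): Middle of the lid's front (free) edge on its outer face; 120 mm from the hinge line. Moves with the lid: lowest and nearest the latch when shut, about 170 mm above the bench when open.
- bay (a point): Centre of the floor of the empty bay (112 x 118 mm), 5 mm above the bench; inner walls 45 mm high above it. Axes as the case. The bar fits with its long side along the case's x.
- jig: Heated press plate: green block with a steel top, 190 (x) x 210 (y) x 45 mm high, fixed. Origin: centre of its underside. Case and plate may swap sides of the bench.
- long_bar_mid (a point): Centre of the longer test bar: dark flat composite bar 90 x 40 x 14 mm, 60 to 135 g, lying on the heated plate; x along its length, z up. Its centre is 7 mm above what it lies on.
- short_bar_mid (a point): Centre of the shorter bar, same material, 62 x 40 x 14 mm, lying on the heated plate about 100 mm beside the long one; must stay.
- tin: Small shallow aluminium dish, 52 mm across, 18 mm high, on the heated plate behind the bars; origin under its centre. Leave alone.
- scriber: Scriber lying on the bench between case and heated plate, 135 mm long, 12 mm thick; origin near its middle, on the bench. Leave alone.
- tape: Roll of tape lying flat on the left of the bench, 90 mm across, 30 mm high; origin under its centre. Leave alone.
- jar: Amber glass jar, 64 mm across, 85 mm high, at the far side; origin under its centre. Leave alone.
- can: Metal can, 66 mm across, 100 mm high, at the right near the robot. Leave alone.
Things that resemble listed ones, but are neither listed nor needed, are in the scene too. What is shaped like the part that bears long_bar_mid but blue or orange is not meant.

How it is judged:
By the outcome, as a careful person would: the job done as asked, in the order asked, and still so for the second after the job is handed in, with the robot touching nothing.
It also fails if it takes over 72 s, if anything falls off the work surface, if the arm or the gripper's body presses on something with over 40 N, if the wrist force passes 120 N, or if a joint passes its speed limit or range.

### The arm

A 7-joint arm with a two-finger parallel gripper is mounted at the origin on the work surface. World frame = base frame: x ahead of the robot, y to its left, z up, the work surface at z = 0. Lengths are in m, angles in rad, forces in N, time in s.
With the tool pointing down it reaches from about 0.425 to 0.95 m from the base axis. Payload 4.7 kg.
Tool frame: the origin (TCP) lies between the finger pads; the fingertips stand 11 mm ahead of it and the grasp point (between the pads) lies 8 mm behind it; z points along the fingers, y is the direction in which the jaws open and shut (so a half turn about z gives the same grasp; the last joint's range is limited). The gripper opens to 87 mm and grips with 3 to 60 N. Pads are 19 mm wide; open, the fingers measure 117 mm over their backs; the gripper's body (75 mm by 190 mm) begins 51 mm behind the grasp point.
Start: joints at [-1.304, 0.469, -0.049, 1.532, 0.024, 1.141, -0.082], TCP at [0.197, 0.646, 0.234] pointing down, gripper open.
Joint ranges: [-2.59, 2.59], [-0.33, 1.99], [-1.39, 1.29], [0.1, 2.45], [-1.04, 4.18], [0.21, 1.99], [-2.66, 2.66]. Speed limits (rad/s): [2.57, 2.57, 3.14, 3.14, 3.14, 3.14, 3.14].

### API

Orientations are given as [roll, pitch, yaw] about the fixed x, y, z axes, in that order (R = Rz(yaw) Ry(pitch) Rx(roll)).
In Python, from workcell import env, vision, ticket gives the robot as it stands. The module is installed in compiled form; this text tells all that it offers.
- The arm moves only by the tool move_arm, never from a script. Its argument "rows" is a list of rows, each a list of 5 numbers: the shift along the tool's x, y, z as a fraction of full scale, then the turn about the tool's z as a fraction of full scale, then the opening, from 0 (shut) to 1 (fully open). A call has 1 to 20 rows; each row is the pose to reach, as a shift and turn from the pose measured when the call began, along the tool's axes at that moment; what a row does not reach only later rows make up. Full scale, the value 1, is 0.08 m for a shift and 90 degrees for a turn. A row lasts 1/8 s, in which the tool goes at most 62.5 mm and 10.7 degrees, less where a joint would pass 70% of its speed; a pose out of reach is approached as far as the arm can. A call with a number of a shift or a turn outside -1 to 1 is refused whole. A call with a gripper value outside its range is refused whole. The fingers move at their own pace and stop on an object; "squeeze" is the grip in N (left out, the last holds). Time passes only in rows, so rows that repeat a pose let the fingers close. It gives the time, the measured TCP pose, the force and the opening at its end, in the units of the state.
- env.read_state(): the state, without advancing time (a new reading comes with each control period).
- vision.camera(name): name is "scene" or "top" or "wrist"; returns the picture (384x512x3 uint8, blue, green, red); there is no depth.
- vision.camera_info(name): a dict with "fx", "fy", "cx", "cy" (pixels), "R" (3x3) and "t" (3): a world point X has camera coordinates R X + t. Camera axes: x right, y down, z forward; pixel columns grow to the right and rows downward; lengths in m; the calibration is good to about 2 mm. A picture is of the moment at which its call begins: read the wrist's pose just before it. camera_info takes no time and is no camera call; for the wrist camera it gives the pose at the moment of the call.
- ticket.hand_in(): hands the job in, once; it reports no verdict.
The state is a dict: "clock": time; "qpos": joint angles; "qvel": joint speeds; "effort": joint torques, N m; "eef_pos": TCP position; "ee_rot": TCP orientation; "contact_force": force on the tool from outside, world axes, zero at the start; "wrist_torque": the same for the moment, N m; "gripper_width": opening from 0.0 (shut) to 1.0 (fully open).
Only numpy, scipy, OpenCV 4.12 (cv2) and the standard library are available. Lean on these libraries where they do the work, as an engineer would, in place of code of your own. Each camera call takes 0.05 s, during which the arm holds its last target. There are 200 camera calls.

## Working session

There is one attempt and no reset: what is moved stays moved. The work goes in short steps, Python scripts to look and compute and a tool call to move; the robot and the scene stay as the last step left them, time stands still between calls to the robot, and variables do not carry over. Pictures are saved under pics/ and viewed, about 8 in all and at most 12, crops included, and the job is handed in when it is done.

Besides the shell and the picture viewer there is one more tool, called as a command line: name --pt "numbers of a row" for each row, then --argument value for the rest. move_arm: Moves the arm, as the interface text tells. Its arguments: {"type":"object","properties":{"rows":{"type":"array","items":{"type":"array","items":{"type":"number"}}},"squeeze":{"type":"number"}},"required":["rows"]}

```bash
mkdir -p pics; python3 - <<'E'
from workcell import env, vision
import cv2,json
s=env.read_state();print(s)
for n in("scene","top"):
    cv2.imwrite(f"pics/{n}0.png",vision.camera(n))
    i=vision.camera_info(n);print(n,i)
E
```

```text
{'clock': 0.0, 'qpos': array([-1.30388726,  0.46943684, -0.04860147,  1.53371106,  0.02410443,
        1.14101592, -0.08226993]), 'qvel': array([-0.00015659,  0.00064494,  0.00210895, -0.00106998, -0.00146658,
       -0.00069808,  0.00080252]), 'effort': array([ 1.23919835e-03, -5.07953668e+01, -7.91318575e-02, -2.36154234e+01,
       -6.10072422e-02,  3.78432067e-02,  1.63055493e-04]), 'eef_pos': array([0.19658649, 0.64511734, 0.2324953 ]), 'ee_rot': array([-3.13960882e+00,  7.55983259e-05,  2.84585341e+00]), 'contact_force': array([-0.30957325, -0.37241605, -1.09524695]), 'wrist_torque': array([-0.0225936 , -0.02662078, -0.0171964 ]), 'gripper_width': 1.0009963231311552}
scene {'fx': 494.3108140871356, 'fy': 494.3108140871356, 'cx': 260.00119090011094, 'cy': 189.68721033847257, 'R': array([[-0.38036688,  0.9246558 , -0.01823973],
       [ 0.54205154,  0.20691232, -0.81447371],
       [-0.74933381, -0.31968569, -0.57991369]]), 't': array([ 0.1655313 , -0.23565861,  2.03075812])}
top {'fx': 371.90762820593613, 'fy': 371.90762820593613, 'cx': 252.7512423417186, 'cy': 189.6218635658922, 'R': array([[ 0.00842782, -0.99993051, -0.00824284],
       [-0.99019354, -0.00719566, -0.13951695],
       [ 0.13944795,  0.00933783, -0.99018537]]), 't': array([0.0397835 , 0.53122833, 1.02514237])}
```

View pics/top0.png

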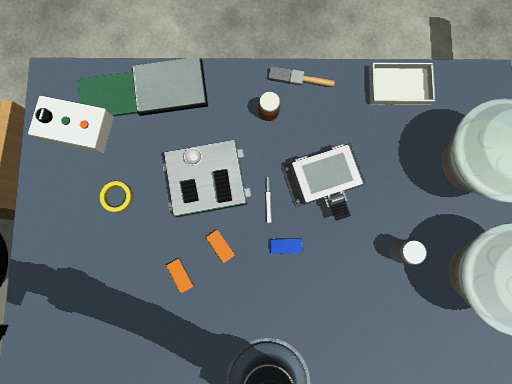

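View pics/scene0.png

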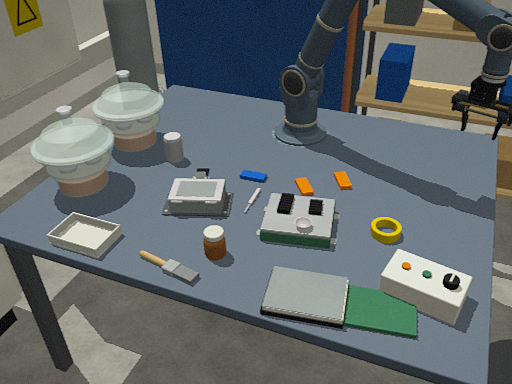

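```bash
cat >h.py <<'E'
import numpy as np, cv2, sys
from scipy.spatial.transform import Rotation as Ro
from workcell import env, vision
def pix2plane(info,uv,z):
    uv=np.atleast_2d(np.array(uv,float));R,t=info["R"],info["t"]
    d=np.c_[(uv[:,0]-info["cx"])/info["fx"],(uv[:,1]-info["cy"])/info["fy"],np.ones(len(uv))]@R
    c=-R.T@t
    return c+d*((z-c[2])/d[:,2])[:,None]
def proj(info,X):
    c=np.atleast_2d(X)@info["R"].T+info["t"]
    return np.c_[info["fx"]*c[:,0]/c[:,2]+info["cx"],info["fy"]*c[:,1]/c[:,2]+info["cy"]]
def pose():
    s=env.read_state();return s,np.array(s["eef_pos"]),Ro.from_euler("xyz",s["ee_rot"])
def go(target,yaw=None):
    """shift in tool axes, full-scale units, and turn about tool z"""
    s,p,R=pose();d=R.inv().apply(np.array(target)-p)/.08
    t=0 if yaw is None else -((yaw-s["ee_rot"][2]+np.pi)%(2*np.pi)-np.pi)/(np.pi/2)
    print("tgt",np.round(target,4),"shift",np.round(d,3),"turn",round(t,3));return d,t
E
python3 - <<'E'
from h import *
i=vision.camera_info("top")
f=lambda uv,z:np.round(pix2plane(i,uv,z),3).tolist()
print("jig",f([(163,151),(241,141),(245,209),(172,216)],.045))
print("lid",f([(291,158),(352,144),(364,183),(302,201)],.0585))
print("pad",f([(341,212)],.053))
print("bars",f([(222,185),(188,190)],.059))
w=vision.camera_info("wrist");R,t=w["R"],w["t"];s,p,Rt=pose()
print("wrist cam pos in tool",Rt.inv().apply(-R.T@t-p),"axes in tool\n",(R@Rt.as_matrix()).round(2),w["fx"])
E
```

```text
jig [[0.64, 0.304, 0.045], [0.672, 0.079, 0.045], [0.475, 0.065, 0.045], [0.453, 0.27, 0.045]]
lid [[0.619, -0.064, 0.058], [0.661, -0.237, 0.058], [0.549, -0.268, 0.058], [0.497, -0.094, 0.058]]
pad [[0.468, -0.203, 0.053]]
bars [[0.54, 0.13, 0.059], [0.525, 0.225, 0.059]]
wrist cam pos in tool [ 0.08013305  0.00048786 -0.1509672 ] axes in tool
 [[ 0.    1.    0.  ]
 [-0.96  0.   -0.29]
 [-0.29 -0.    0.96]] 316.9027741813502
```

move_arm --pt "-0.47 -0.36 0 0 0" --pt "-0.95 -0.73 0 0 0" --pt "-0.95 -0.73 0 0 0"

```text
clock: 0.48
eef_pos: [0.2563, 0.5635, 0.2325]
ee_rot: [-3.138, 0.003, 2.839]
contact_force: [0.0, 0.9, 0.1]
gripper_width: 0.743
```

move_arm --pt "-0.47 -0.36 0 0 0" --pt "-0.95 -0.73 0 0 0" --pt "-0.95 -0.73 0 0 0"

```text
clock: 0.85
eef_pos: [0.3142, 0.4821, 0.2328]
ee_rot: [-3.137, 0.004, 2.832]
contact_force: [-0.5, 0.5, 0.4]
gripper_width: 0.399
```

move_arm --pt "-0.47 -0.36 0 0 0" --pt "-0.95 -0.73 0 0 0" --pt "-0.95 -0.73 0 0 0"

```text
clock: 1.23
eef_pos: [0.3708, 0.4012, 0.2334]
ee_rot: [-3.136, 0.005, 2.827]
contact_force: [-0.7, 1.8, -0.0]
gripper_width: 0.064
```

move_arm --pt "-0.47 -0.36 0 0 0" --pt "-0.95 -0.73 0 0 0" --pt "-0.95 -0.73 0 0 0"

```text
clock: 1.6
eef_pos: [0.4266, 0.3207, 0.2341]
ee_rot: [-3.136, 0.006, 2.822]
contact_force: [-0.3, 0.1, 0.3]
gripper_width: 0.003
```

move_arm --pt "-0.47 -0.36 0 0 0" --pt "-0.95 -0.73 0 0 0" --pt "-0.95 -0.73 0 0 0"

```text
clock: 1.98
eef_pos: [0.4818, 0.2404, 0.2348]
ee_rot: [-3.136, 0.006, 2.819]
contact_force: [-0.2, 0.3, -0.2]
gripper_width: 0.007
```

move_arm --pt "-0.47 -0.36 0.1 -0.1 0" --pt "-0.95 -0.73 0.15 -0.2 0" --pt "-0.95 -0.73 0.15 -0.28 0" --pt "-0.95 -0.73 0.15 -0.28 0"

```text
clock: 2.48
eef_pos: [0.5347, 0.1639, 0.2233]
ee_rot: [-3.135, 0.002, -3.023]
contact_force: [0.0, 0.5, -0.2]
gripper_width: 0.003
```

```bash
python3 - <<'E'
from h import *
import pickle
i=vision.camera_info("wrist");im=vision.camera("wrist");pickle.dump(i,open("w1.pkl","wb"))
cv2.imwrite("pics/w1.png",im);cv2.imwrite("pics/w1b.png",cv2.resize(im,(800,600),interpolation=cv2.INTER_CUBIC))
go([.56,-.17,.22],-2.85)
E
```

```text
tgt [ 0.56 -0.17  0.22] shift [ 0.179 -4.182  0.07 ] turn -0.11
```

View pics/w1b.png

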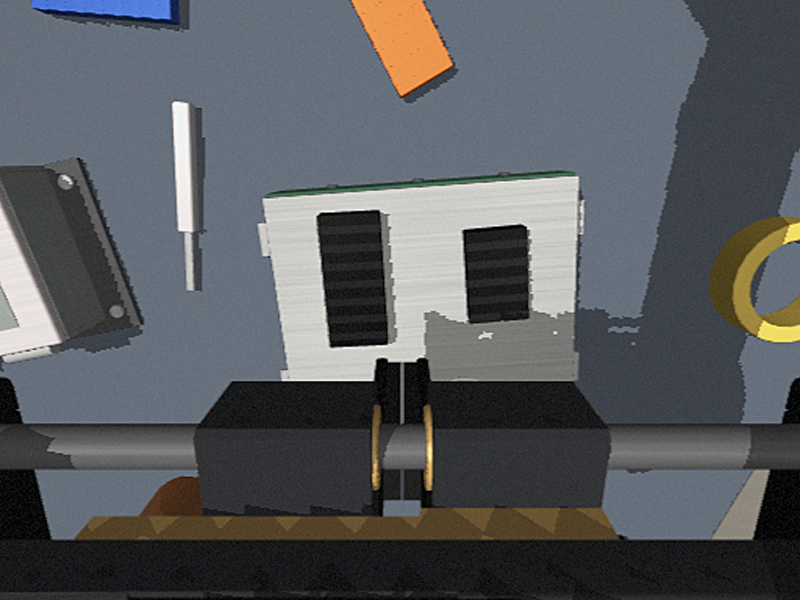

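The wrist view shows the long bar, with its top-face corners at (317,213), (381,210), (388,343) and (328,347) at ×1.5625 scale. The short bar sits to its right and the case flange is at the left edge.

move_arm --pt "0.02 -0.5 0 -0.03 0" --pt "0.04 -0.85 0 -0.03 0" --pt "0.04 -0.85 0 -0.03 0"

```text
clock: 2.9
eef_pos: [0.5393, 0.0959, 0.224]
ee_rot: [-3.135, 0.002, -2.979]
contact_force: [0.2, -0.0, -0.3]
gripper_width: 0.004
```

move_arm --pt "0.02 -0.5 0 -0.03 0" --pt "0.04 -0.85 0 -0.03 0" --pt "0.04 -0.85 0 -0.03 0"

```text
clock: 3.28
eef_pos: [0.5474, 0.0285, 0.2246]
ee_rot: [-3.135, 0.003, -2.933]
contact_force: [-0.7, 0.8, -0.4]
gripper_width: 0.011
```

move_arm --pt "0.02 -0.5 0 -0.03 0" --pt "0.04 -0.85 0 -0.03 0" --pt "0.04 -0.85 0 -0.03 0"

```text
clock: 3.65
eef_pos: [0.5587, -0.0379, 0.225]
ee_rot: [-3.135, 0.003, -2.887]
contact_force: [-0.2, 1.1, -0.9]
gripper_width: 0.006
```

move_arm --pt "0.02 -0.5 0 -0.03 0" --pt "0.04 -0.85 0 -0.03 0" --pt "0.04 -0.85 0 -0.03 0"

```text
clock: 4.03
eef_pos: [0.5732, -0.1034, 0.2253]
ee_rot: [-3.136, 0.002, -2.841]
contact_force: [0.6, -0.3, -0.2]
gripper_width: 0.007
```

move_arm --pt "0.02 -0.5 0 -0.03 0" --pt "0.04 -0.85 0 -0.03 0" --pt "0.04 -0.85 0 -0.03 0" --pt "0.04 -0.85 0 -0.03 0"

```text
clock: 4.53
eef_pos: [0.5906, -0.1657, 0.2254]
ee_rot: [-3.138, 0.002, -2.79]
contact_force: [0.5, 0.3, 1.0]
gripper_width: 0.004
```

```bash
python3 - <<'E'
from h import *
import pickle
i=pickle.load(open("w1.pkl","rb"));im=cv2.imread("pics/w1.png")
m=(im.max(2)<75).astype(np.uint8)
for name,roi in(("long",(190,125,70,110)),("short",(285,133,65,85))):
    x,y,w,h=roi;k=np.zeros_like(m);k[y:y+h,x:x+w]=m[y:y+h,x:x+w]
    n,l,st,_=cv2.connectedComponentsWithStats(k);j=1+st[1:,4].argmax()
    c,_=cv2.findContours((l==j).astype(np.uint8),0,2)
    q=cv2.boxPoints(cv2.minAreaRect(c[0]));P=pix2plane(i,q,.059)
    print(name,st[j],q.round(1).tolist());print(P.round(4).tolist(),P.mean(0).round(4),[round(np.linalg.norm(P[a]-P[a-1]),4) for a in range(4)])
q=np.array([(317,213),(381,210),(388,343),(328,347)])*.64
P=pix2plane(i,q,.059);print(P.mean(0),[round(np.linalg.norm(P[a]-P[a-1]),4) for a in range(4)])
a=(P[0]+P[1]-P[2]-P[3]);print("yaw",np.arctan2(-a[1],-a[0]))
iw=vision.camera_info("wrist");im=vision.camera("wrist");pickle.dump(iw,open("w2.pkl","wb"))
cv2.imwrite("pics/w2.png",im);cv2.imwrite("pics/w2b.png",cv2.resize(im,(800,600),interpolation=cv2.INTER_CUBIC))
E
```

```text
long [ 203  135   45   87 3344] [[202.5, 136.1999969482422], [242.6999969482422, 133.5], [248.5, 219.8000030517578], [208.1999969482422, 222.5]]
[[0.4962, 0.1049, 0.059], [0.4888, 0.1439, 0.059], [0.5783, 0.1596, 0.059], [0.5865, 0.1173, 0.059]] [0.5374 0.1314 0.059 ] [np.float64(0.0912), np.float64(0.0397), np.float64(0.0908), np.float64(0.0431)]
short [ 296  144   43   63 2419] [[295.79998779296875, 145.6999969482422], [336.79998779296875, 143.39999389648438], [340.29998779296875, 204.3000030517578], [299.29998779296875, 206.6999969482422]]
[[0.4944, 0.1975, 0.059], [0.4873, 0.2373, 0.059], [0.5493, 0.2531, 0.059], [0.5571, 0.211, 0.059]] [0.522  0.2247 0.059 ] [np.float64(0.0641), np.float64(0.0404), np.float64(0.064), np.float64(0.0428)]
[0.53739168 0.13223615 0.059     ] [np.float64(0.0906), np.float64(0.0404), np.float64(0.0895), np.float64(0.0411)]
yaw 0.15671522062447807
```

View pics/w2b.png

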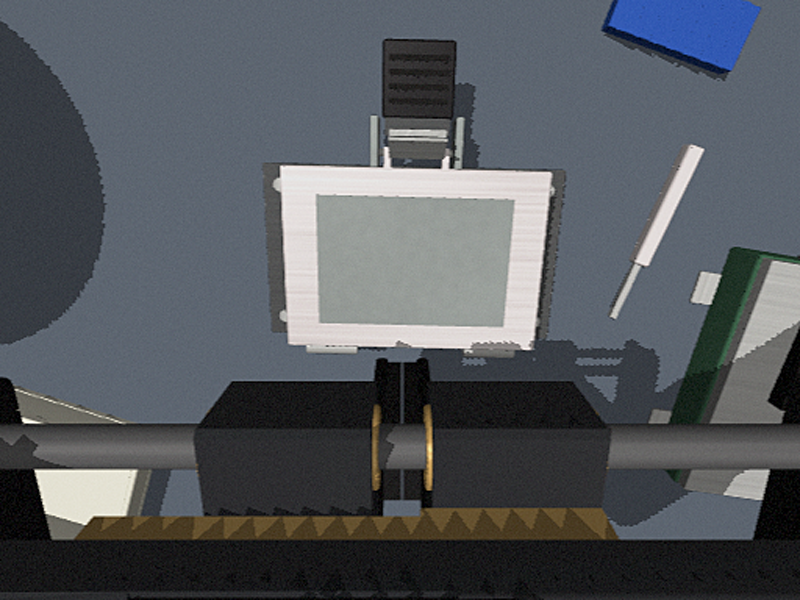

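The wrist view at ×1.5625 shows the lid corners at about (280,165), (554,170), (536,349) and (289,344), and the black pad spanning (384..456, 40..117).

```bash
python3 - <<'E'
from h import *
import pickle
from scipy.optimize import least_squares
i=pickle.load(open("w2.pkl","rb"))
uv=np.array([(280,165),(554,170),(536,349),(289,344),(384,40),(456,40),(456,117),(383,117)])*.64
X=np.array([(-60,-85,58.5),(-60,85,58.5),(60,85,58.5),(60,-85,58.5),(-133,-22,53),(-133,22,53),(-89,22,53),(-89,-22,53)])/1e3
def f(p):
    return np.c_[(X@Ro.from_euler("z",p[2]).as_matrix().T)[:,:2]+p[:2],X[:,2]]
r=least_squares(lambda p:(proj(i,f(p))-uv).ravel(),[.58,-.165,.3])
print(r.x.round(4),"\n",r.fun.reshape(-1,2).round(1))
c=np.r_[r.x];np.save("case.npy",c)
def C(x,y,z): return np.r_[(Ro.from_euler("z",c[2]).apply([x,y,0]))[:2]+c[:2],z]
for n,p in(("pad",C(-.117,0,.10)),("bay",C(0,-.0215,.1))):print(n,p.round(4))
go(C(-.117,0,.09),c[2]-np.pi)
E
```

```text
[ 0.5756 -0.1617  0.3345] 
 [[-0.1 -0.1]
 [ 0.6 -0. ]
 [ 0.1  1. ]
 [ 0.2  1.3]
 [-0.7 -1.8]
 [ 1.3 -0.9]
 [-1.   1.1]
 [-0.3  0.2]]
pad [ 0.4651 -0.2001  0.1   ]
bay [ 0.5827 -0.182   0.1   ]
tgt [ 0.4651 -0.2001  0.09  ] shift [1.623 0.146 1.689] turn 0.011
```

move_arm --pt "0.5 0.05 0 0 0" --pt "0.83 0.08 0 0.01 0" --pt "0.83 0.08 0 0.01 0"

```text
clock: 4.95
eef_pos: [0.5246, -0.1817, 0.2256]
ee_rot: [-3.138, 0.003, -2.805]
contact_force: [0.3, 0.1, 0.1]
gripper_width: 0.006
```

move_arm --pt "0.5 0.05 0.2 0 0" --pt "0.81 0.07 0.7 0 0" --pt "0.81 0.07 0.9 0 0" --pt "0.81 0.07 0.9 0 0"

```text
clock: 5.45
eef_pos: [0.4633, -0.1966, 0.1529]
ee_rot: [-3.139, 0.002, -2.803]
contact_force: [1.1, 0.0, 0.3]
gripper_width: 0.007
```

```bash
python3 - <<'E'
from h import *
c=np.load("case.npy")
def C(x,y,z): return np.r_[(Ro.from_euler("z",c[2]).apply([x,y,0]))[:2]+c[:2],z]
go(C(-.117,0,.066),c[2]-np.pi)
E
```

```text
tgt [ 0.4651 -0.2001  0.066 ] shift [-0.004 -0.046  1.087] turn 0.003
```

move_arm --pt "0 -0.04 0.5 0 0" --pt "0 -0.04 0.97 0 0" --pt "0 -0.04 0.97 0 0"

```text
clock: 5.82
eef_pos: [0.4652, -0.1986, 0.0741]
ee_rot: [-3.141, 0.0, -2.801]
contact_force: [0.6, 0.0, 0.2]
gripper_width: 0.006
```

move_arm --pt "0 0 0.08 0 0" --pt "0 0 0.12 0 0" --pt "0 0 0.16 0 0" --pt "0 0 0.2 0 0" --pt "0 0 0.2 0 0"

```text
clock: 6.45
eef_pos: [0.4643, -0.1994, 0.0585]
ee_rot: [-3.141, -0.001, -2.802]
contact_force: [-2.9, -0.7, 3.3]
gripper_width: 0.006
```

Contact at about the expected height; press a little further.

move_arm --pt "0 0 0.03 0 0" --pt "0 0 0.06 0 0" --pt "0 0 0.06 0 0"

```text
clock: 6.82
eef_pos: [0.4628, -0.1999, 0.0537]
ee_rot: [3.141, -0.003, -2.803]
contact_force: [-5.2, -1.8, 6.9]
gripper_width: 0.001
```

```bash
python3 - <<'E'
from h import *
im=vision.camera("scene");cv2.imwrite("pics/s1.png",cv2.resize(im[130:250,130:350],None,fx=3,fy=3,interpolation=cv2.INTER_CUBIC))
o=cv2.imread("pics/scene0.png");d=cv2.absdiff(im,o).max(2)
print("change in lid-open area",(d[140:200,165:235]>40).mean(), env.read_state()["contact_force"])
E
```

```text
change in lid-open area 0.5807142857142857 [-5.84027769 -1.33293756  6.14126576]
```

View pics/s1.png

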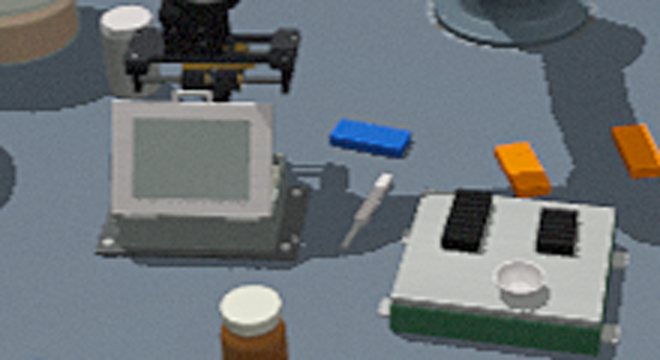

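The lid is fully open. I'll raise the tool and go to the long bar.

move_arm --pt "0 0 -0.2 0 0" --pt "0 0 -0.6 0 0" --pt "0 0 -1 0 0" --pt "0 0 -1 0 0"

```text
clock: 7.38
eef_pos: [0.4656, -0.2001, 0.1361]
ee_rot: [-3.139, 0.003, -2.803]
contact_force: [-0.2, 0.1, -1.5]
gripper_width: 0.001
```

```bash
python3 - <<'E'
from h import *
go([.5374,.132,.16],.157-np.pi)
E
```

```text
tgt [0.5374 0.132  0.16  ] shift [-2.228  3.615 -0.303] turn 0.116
```

move_arm --pt "-0.25 0.5 -0.3 0 0.4" --pt "-0.55 0.92 -0.35 0 0.75" --pt "-0.55 0.92 -0.35 0 0.75"

```text
clock: 7.75
eef_pos: [0.4837, -0.1119, 0.1635]
ee_rot: [-3.14, 0.004, -2.795]
contact_force: [0.4, -0.1, -0.2]
gripper_width: 0.257
```

move_arm --pt "-0.28 0.5 0 0 0.75" --pt "-0.57 0.92 0 0 0.75" --pt "-0.57 0.92 0 0 0.75"

```text
clock: 8.12
eef_pos: [0.5019, -0.0242, 0.1625]
ee_rot: [-3.141, 0.004, -2.79]
contact_force: [-1.1, -0.8, -0.6]
gripper_width: 0.608
```

move_arm --pt "-0.28 0.5 0 0 0.75" --pt "-0.57 0.92 0 0 0.75" --pt "-0.57 0.92 0 0 0.75"

```text
clock: 8.5
eef_pos: [0.5197, 0.0626, 0.1618]
ee_rot: [3.141, 0.003, -2.786]
contact_force: [-0.0, -0.6, 0.4]
gripper_width: 0.746
```

move_arm --pt "-0.28 0.5 0 0.05 0.75" --pt "-0.55 0.9 0 0.11 0.75" --pt "-0.55 0.9 0 0.11 0.75" --pt "-0.55 0.9 0 0.11 0.75"

```text
clock: 9.0
eef_pos: [0.5356, 0.1428, 0.1613]
ee_rot: [-3.141, 0.002, -2.961]
contact_force: [0.5, -0.3, 0.5]
gripper_width: 0.75
```

```bash
python3 - <<'E'
from h import *
import pickle
i=vision.camera_info("wrist");im=vision.camera("wrist");pickle.dump(i,open("w3.pkl","wb"))
cv2.imwrite("pics/w3.png",im);cv2.imwrite("pics/w3b.png",cv2.resize(im,(800,600),interpolation=cv2.INTER_CUBIC))
go([.5374,.132,.06],.157-np.pi)
E
```

```text
tgt [0.5374 0.132  0.06  ] shift [ 0.005 -0.134  1.268] turn 0.015
```

View pics/w3b.png

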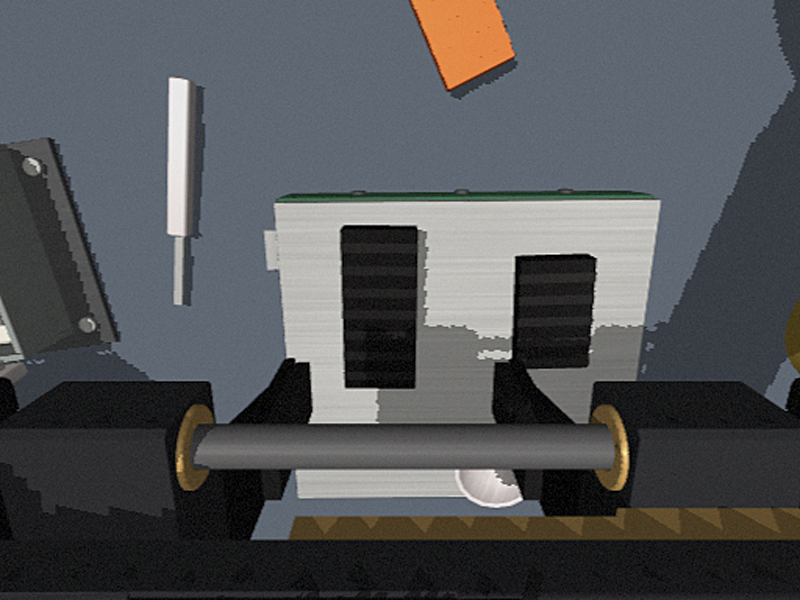

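The view shows the long bar's top face at (341,226), (417,226), (415,387) and (345,387) at ×1.5625. The dish is behind it at (490,480).

```bash
python3 - <<'E'
from h import *
import pickle
i=pickle.load(open("w3.pkl","rb"))
P=pix2plane(i,np.array([(341,226),(417,226),(415,387),(345,387)])*.64,.059)
print(P.mean(0),[round(np.linalg.norm(P[a]-P[a-1]),4) for a in range(4)])
a=(P[2]+P[3]-P[0]-P[1]);y=np.arctan2(a[1],a[0]);print("yaw",y)
m=P.mean(0);go([m[0],m[1],.06],y-np.pi)
E
```

```text
[0.53714532 0.13188019 0.059     ] [np.float64(0.0902), np.float64(0.0387), np.float64(0.0902), np.float64(0.0394)]
yaw 0.17447440962594654
tgt [0.5371 0.1319 0.06  ] shift [ 0.008 -0.135  1.268] turn 0.003
```

move_arm --pt "0.01 -0.13 0.1 0 0.75" --pt "0.01 -0.14 0.5 0 0.75" --pt "0.01 -0.14 0.7 0 0.75" --pt "0.01 -0.14 0.7 0 0.75"

```text
clock: 9.55
eef_pos: [0.5361, 0.1303, 0.1042]
ee_rot: [-3.141, -0.001, -2.963]
contact_force: [0.3, 0.2, -0.0]
gripper_width: 0.75
```

```bash
python3 - <<'E'
from h import *
go([.5372,.132,.059],.17-np.pi)
E
```

```text
tgt [0.5372 0.132  0.059 ] shift [-0.018  0.02   0.565] turn 0.006
```

move_arm --pt "-0.02 0.02 0.3 0 0.75" --pt "-0.02 0.02 0.56 0 0.75" --pt "-0.02 0.02 0.56 0 0.75" --pt "-0.02 0.02 0.56 0 0.5" --pt "-0.02 0.02 0.56 0 0.3" --pt "-0.02 0.02 0.56 0 0.3" --pt "-0.02 0.02 0.56 0 0.3" --pt "-0.02 0.02 0.56 0 0.3" --pt "-0.02 0.02 0.56 0 0.3" --pt "-0.02 0.02 0.56 0 0.3" --squeeze 25

```text
clock: 10.8
eef_pos: [0.5377, 0.1321, 0.06]
ee_rot: [-3.141, -0.0, -2.963]
contact_force: [-0.3, -1.1, 6.0]
gripper_width: 0.453
```

move_arm --pt "0 0 -0.15 0 0.3" --pt "0 0 -0.5 0 0.3" --pt "0 0 -1 0 0.3" --pt "0 0 -1 0 0.3"

```text
clock: 11.3
eef_pos: [0.5398, 0.1328, 0.1433]
ee_rot: [3.141, 0.007, -2.963]
contact_force: [0.0, -0.0, -1.2]
gripper_width: 0.454
```

```bash
python3 - <<'E'
from h import *
import pickle
i=vision.camera_info("wrist");im=vision.camera("wrist");pickle.dump(i,open("w4.pkl","wb"))
cv2.imwrite("pics/w4.png",im);cv2.imwrite("pics/w4b.png",cv2.resize(im,(640,480)))
c=np.load("case.npy")
def C(x,y,z): return np.r_[(Ro.from_euler("z",c[2]).apply([x,y,0]))[:2]+c[:2],z]
go(C(0,-.0215,.17),c[2]-np.pi); print(env.read_state()["contact_force"])
E
```

```text
tgt [ 0.5827 -0.182   0.17  ] shift [ 0.153 -3.966 -0.357] turn -0.099
[-0.28772286  0.03929217 -1.14080166]
```

View pics/w4b.png

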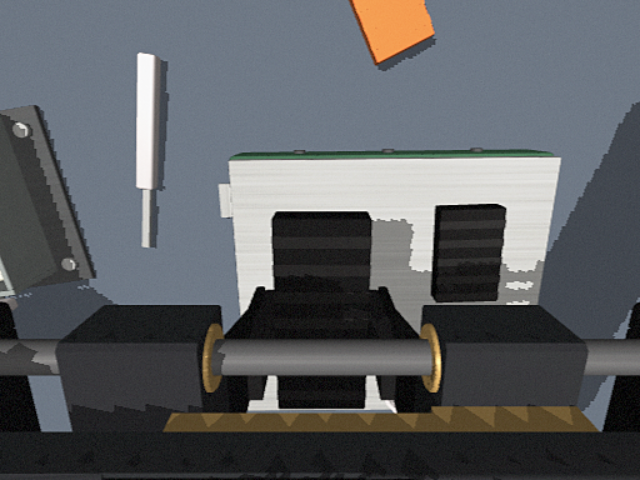

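The long bar is held between the fingers, with its near end at row 212 at ×1.25, and the short bar is undisturbed.

```bash
python3 - <<'E'
from h import *
import pickle
i=pickle.load(open("w4.pkl","rb"));s,p,R=pose()
for pit in(0,.1,-.1):
    X=np.array([[a*.045,b*.020,.001] for a in(1,-1) for b in(-1,1)])
    X=Ro.from_euler("y",pit).apply(X)+0
    print(pit,(proj(i,p+R.apply(X))*1.25).round(0).tolist())
c=np.load("case.npy")
def C(x,y,z): return np.r_[(Ro.from_euler("z",c[2]).apply([x,y,0]))[:2]+c[:2],z]
go(C(-.03,.18,.17),c[2]-np.pi)
E
```

```text
0 [[268.0, 213.0], [369.0, 213.0], [276.0, 404.0], [362.0, 404.0]]
0.1 [[267.0, 216.0], [371.0, 216.0], [277.0, 397.0], [361.0, 397.0]]
-0.1 [[270.0, 211.0], [368.0, 211.0], [275.0, 410.0], [363.0, 410.0]]
tgt [ 0.4882 -0.0015  0.17  ] shift [ 0.914 -1.536 -0.36 ] turn -0.099
```

move_arm --pt "0.2 -0.3 -0.15 0 0.3" --pt "0.46 -0.77 -0.2 -0.05 0.3" --pt "0.46 -0.77 -0.2 -0.05 0.3"

```text
clock: 11.72
eef_pos: [0.5111, 0.0614, 0.1562]
ee_rot: [-3.14, -0.001, -2.89]
contact_force: [-0.3, 0.2, -1.0]
gripper_width: 0.455
```

move_arm --pt "0.25 -0.4 -0.15 0 0.3" --pt "0.46 -0.77 -0.2 -0.05 0.3" --pt "0.46 -0.77 -0.2 -0.05 0.3"

```text
clock: 12.1
eef_pos: [0.4897, -0.0095, 0.1716]
ee_rot: [-3.14, -0.003, -2.816]
contact_force: [0.0, 0.4, -1.6]
gripper_width: 0.452
```

```bash
python3 - <<'E'
from h import *
c=np.load("case.npy")
def C(x,y,z): return np.r_[(Ro.from_euler("z",c[2]).apply([x,y,0]))[:2]+c[:2],z]
go(C(-.003,-.022,.15),c[2]-np.pi)
E
```

```text
tgt [ 0.58   -0.1835  0.15  ] shift [-0.375 -2.421  0.273] turn -0.006
```

move_arm --pt "-0.06 -0.4 0 0 0.3" --pt "-0.12 -0.82 0 0 0.3" --pt "-0.12 -0.82 0 0 0.3"

```text
clock: 12.48
eef_pos: [0.5206, -0.0696, 0.1707]
ee_rot: [-3.14, -0.004, -2.819]
contact_force: [-0.0, 0.7, -1.6]
gripper_width: 0.455
```

move_arm --pt "-0.06 -0.4 0 0 0.3" --pt "-0.12 -0.82 0 0 0.3" --pt "-0.12 -0.82 0 0 0.3"

```text
clock: 12.85
eef_pos: [0.551, -0.1294, 0.1699]
ee_rot: [-3.14, -0.005, -2.821]
contact_force: [-0.2, 1.4, -1.4]
gripper_width: 0.454
```

move_arm --pt "-0.06 -0.4 0 0 0.3" --pt "-0.12 -0.78 0.1 0 0.3" --pt "-0.12 -0.78 0.2 0 0.3" --pt "-0.12 -0.78 0.2 0 0.3"

```text
clock: 13.35
eef_pos: [0.5787, -0.1827, 0.1525]
ee_rot: [3.14, -0.008, -2.819]
contact_force: [-0.6, -0.3, -1.3]
gripper_width: 0.459
```

```bash
python3 - <<'E'
from h import *
im=vision.camera("wrist");cv2.imwrite("pics/w5.png",cv2.resize(im,(640,480)))
c=np.load("case.npy")
def C(x,y,z): return np.r_[(Ro.from_euler("z",c[2]).apply([x,y,0]))[:2]+c[:2],z]
go(C(-.003,-.022,.04),c[2]-np.pi)
E
```

```text
tgt [ 0.58   -0.1835  0.04  ] shift [-0.018 -0.011  1.414] turn -0.007
```

View pics/w5.png

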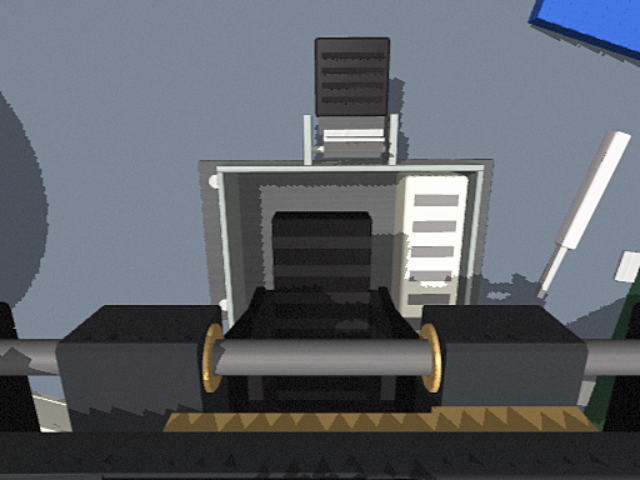

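The bar is above the bay, between the left wall and the white cartridge, with clearance on both sides. Lowering it now.

move_arm --pt "-0.01 -0.01 0.3 0 0.3" --pt "-0.01 -0.01 0.6 0 0.3" --pt "-0.01 -0.01 0.9 0 0.3" --pt "-0.01 -0.01 0.9 0 0.3"

```text
clock: 13.9
eef_pos: [0.5783, -0.1812, 0.0798]
ee_rot: [3.138, -0.01, -2.817]
contact_force: [0.4, 0.5, -1.4]
gripper_width: 0.455
```

move_arm --pt "0 0 0.2 0 0.3" --pt "0 0 0.4 0 0.3" --pt "0 0 0.6 0 0.3" --pt "0 0 0.6 0 0.3"

```text
clock: 14.4
eef_pos: [0.5766, -0.1809, 0.0301]
ee_rot: [3.136, -0.013, -2.817]
contact_force: [0.7, 0.4, -2.0]
gripper_width: 0.455
```

```bash
python3 - <<'E'
from h import *
c=np.load("case.npy")
def C(x,y,z): return np.r_[(Ro.from_euler("z",c[2]).apply([x,y,0]))[:2]+c[:2],z]
go(C(-.003,-.022,.02),c[2]-np.pi);print(env.read_state()["contact_force"])
E
```

```text
tgt [ 0.58   -0.1835  0.02  ] shift [-0.032 -0.044  0.125] turn -0.006
[ 0.65091137  0.438539   -2.00488054]
```

move_arm --pt "-0.03 -0.03 0.04 0 0.3" --pt "-0.03 -0.03 0.09 0 0.3" --pt "-0.03 -0.03 0.12 0 0.3" --pt "-0.03 -0.03 0.12 0 0.3"

```text
clock: 14.9
eef_pos: [0.5796, -0.1825, 0.0206]
ee_rot: [3.136, -0.012, -2.817]
contact_force: [0.6, -0.3, -1.2]
gripper_width: 0.45
```

move_arm --pt "0 0 0.015 0 0.3" --pt "0 0 0.025 0 0.3" --pt "0 0 0.025 0 0.3"

```text
clock: 15.28
eef_pos: [0.5796, -0.1825, 0.0201]
ee_rot: [3.136, -0.012, -2.817]
contact_force: [-3.9, 0.9, 8.8]
gripper_width: 0.46
```

move_arm --pt "0 0 0 0 0.5" --pt "0 0 0 0 0.55" --pt "0 0 0 0 0.62" --pt "0 0 0 0 0.62" --pt "0 0 0 0 0.62"

```text
clock: 15.9
eef_pos: [0.5796, -0.1825, 0.02]
ee_rot: [3.136, -0.012, -2.817]
contact_force: [0.1, -0.0, 0.2]
gripper_width: 0.613
```

move_arm --pt "0 0 -0.1 0 0.62" --pt "0 0 -0.4 0 0.62" --pt "0 0 -0.9 0 0.62" --pt "0 0 -0.9 0 0.62"

```text
clock: 16.4
eef_pos: [0.583, -0.1836, 0.0957]
ee_rot: [3.14, -0.006, -2.817]
contact_force: [-0.1, 0.0, 0.0]
gripper_width: 0.619
```

move_arm --pt "0.1 0 -0.5 0 0.3" --pt "0.1 0 -0.95 0 0" --pt "0.1 0 -0.95 0 0"

```text
clock: 16.77
eef_pos: [0.5774, -0.1867, 0.1744]
ee_rot: [-3.14, -0.001, -2.818]
contact_force: [-0.4, -0.1, 0.1]
gripper_width: 0.366
```

```bash
python3 - <<'E'
from h import *
import pickle
i=vision.camera_info("wrist");im=vision.camera("wrist");pickle.dump(i,open("w6.pkl","wb"))
cv2.imwrite("pics/w6.png",im);cv2.imwrite("pics/w6b.png",cv2.resize(im,(800,600),interpolation=cv2.INTER_CUBIC))
c=np.load("case.npy")
def C(x,y,z): return np.r_[(Ro.from_euler("z",c[2]).apply([x,y,0]))[:2]+c[:2],z]
go(C(.105,0,.26),c[2]-np.pi);go(C(.105,0,.15),c[2]-np.pi)
E
```

```text
tgt [ 0.6748 -0.1272  0.26  ] shift [-1.399  0.306 -1.1  ] turn -0.007
tgt [ 0.6748 -0.1272  0.15  ] shift [-1.405  0.305  0.275] turn -0.007
```

View pics/w6b.png

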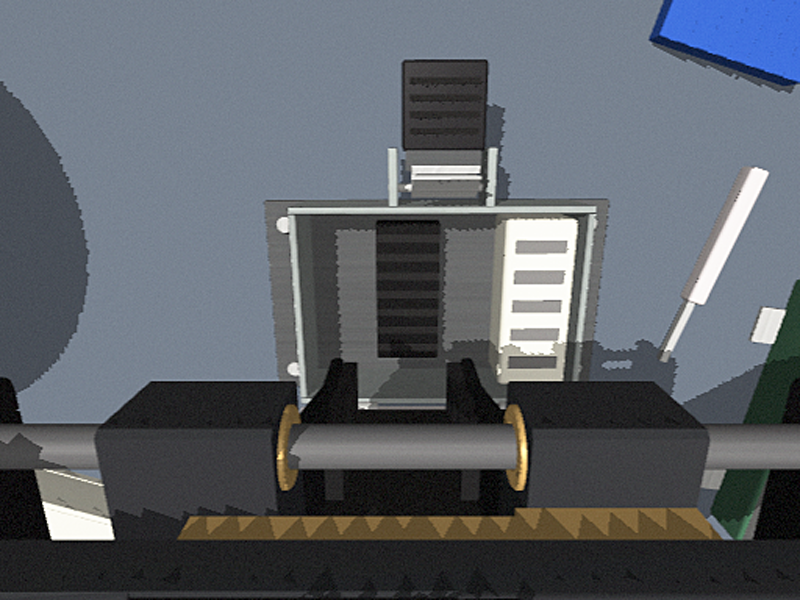

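The bar lies flat in the bay at (376..440, 221..357), clear of the cartridge. Next I'll go over and behind the lid with the fingers shut.

move_arm --pt "0 0 -0.5 0 0" --pt "0 0 -1 0 0" --pt "0 0 -1 0 0" --pt "0 0 -1 0 0"

```text
clock: 17.32
eef_pos: [0.5755, -0.1856, 0.2504]
ee_rot: [3.139, -0.007, -2.817]
contact_force: [0.5, 1.1, -0.1]
gripper_width: 0.007
```

move_arm --pt "-0.4 0.08 -0.1 0 0" --pt "-0.75 0.16 -0.1 0 0" --pt "-0.75 0.16 -0.1 0 0"

```text
clock: 17.7
eef_pos: [0.6289, -0.1515, 0.255]
ee_rot: [3.136, -0.011, -2.813]
contact_force: [-0.1, 0.2, -0.9]
gripper_width: 0.005
```

move_arm --pt "-0.4 0.08 0 0 0" --pt "-0.71 0.16 0 0 0" --pt "-0.71 0.16 0 0 0" --pt "-0.71 0.16 0 0 0"

```text
clock: 18.2
eef_pos: [0.677, -0.1226, 0.2534]
ee_rot: [3.136, -0.014, -2.815]
contact_force: [-0.1, -0.8, 0.6]
gripper_width: 0.009
```

```bash
python3 - <<'E'
from h import *
c=np.load("case.npy")
def C(x,y,z): return np.r_[(Ro.from_euler("z",c[2]).apply([x,y,0]))[:2]+c[:2],z]
print(Ro.from_euler("z",-c[2]).apply(env.read_state()["eef_pos"]-np.r_[c[:2],0]))
go(C(.105,0,.16),c[2]-np.pi)
E
```

```text
[0.10853629 0.00365006 0.25336871]
tgt [ 0.6748 -0.1272  0.16  ] shift [ 0.028 -0.053  1.167] turn -0.005
```

move_arm --pt "0 -0.03 0.3 0 0" --pt "0 -0.05 0.6 0 0" --pt "0 -0.05 0.9 0 0" --pt "0 -0.05 0.9 0 0"

```text
clock: 18.7
eef_pos: [0.6746, -0.1275, 0.1794]
ee_rot: [3.134, -0.018, -2.817]
contact_force: [0.8, -0.4, 1.0]
gripper_width: 0.009
```

move_arm --pt "0 0 0.15 0 0" --pt "0 0 0.27 0 0" --pt "0 0 0.27 0 0"

```text
clock: 19.08
eef_pos: [0.6737, -0.1274, 0.1571]
ee_rot: [3.133, -0.02, -2.817]
contact_force: [-0.6, 0.1, -0.4]
gripper_width: 0.005
```

```bash
cat >>h.py <<'E'
def lidpath(th,r):
    c=np.load("case.npy");s,p,R=pose()
    print("case-frame tcp",Ro.from_euler("z",-c[2]).apply(p-np.r_[c[:2],0]).round(4),s["contact_force"].round(1))
    for a,q in zip(th,r):
        x=.06-q*np.cos(a)+.0085*np.sin(a)+.0095; z=.05+q*np.sin(a)+.0085*np.cos(a)+.011
        W=np.r_[Ro.from_euler("z",c[2]).apply([x,0,0])[:2]+c[:2],z]
        print(round(a,2),(R.inv().apply(W-p)/.08).round(3).tolist())
E
python3 -c "
from h import *
lidpath(np.arange(1.65,.0,-.1),np.linspace(.098,.108,17))"
```

```text
case-frame tcp [0.1038 0.0002 0.1571] [-0.6  0.1 -0.4]
1.65 [0.227, -0.005, -0.008]
1.55 [0.349, -0.006, -0.027]
1.45 [0.474, -0.007, -0.034]
1.35 [0.6, -0.008, -0.029]
1.25 [0.725, -0.009, -0.011]
1.15 [0.848, -0.011, 0.02]
1.05 [0.969, -0.013, 0.064]
0.95 [1.085, -0.014, 0.119]
0.85 [1.196, -0.016, 0.187]
0.75 [1.3, -0.017, 0.265]
0.65 [1.396, -0.019, 0.355]
0.55 [1.483, -0.021, 0.454]
0.45 [1.56, -0.023, 0.562]
0.35 [1.626, -0.024, 0.678]
0.25 [1.68, -0.026, 0.801]
0.15 [1.723, -0.027, 0.929]
0.05 [1.752, -0.029, 1.062]
```

move_arm --pt "0.12 0 0 0 0" --pt "0.23 0 -0.01 0 0" --pt "0.35 0 -0.03 0 0" --pt "0.47 -0.01 -0.03 0 0" --pt "0.6 -0.01 -0.03 0 0" --pt "0.72 -0.01 -0.01 0 0" --pt "0.72 -0.01 -0.01 0 0"

```text
clock: 19.95
eef_pos: [0.6183, -0.147, 0.1591]
ee_rot: [3.133, -0.021, -2.818]
contact_force: [0.5, 0.5, 0.4]
gripper_width: 0.005
```

```bash
python3 -c "
from h import *
im=vision.camera('scene');cv2.imwrite('pics/s2.png',cv2.resize(im[110:230,130:350],None,fx=3,fy=3,interpolation=cv2.INTER_CUBIC))
lidpath(np.arange(1.25,.0,-.1),np.linspace(.101,.108,13))"
```

```text
case-frame tcp [ 0.0459 -0.0002  0.1592] [2.5 1.4 1.4]
1.25 [0.002, 0.003, -0.004]
1.15 [0.126, 0.001, 0.028]
1.05 [0.247, -0.0, 0.072]
0.95 [0.363, -0.002, 0.129]
0.85 [0.473, -0.004, 0.197]
0.75 [0.577, -0.006, 0.276]
0.65 [0.673, -0.007, 0.366]
0.55 [0.76, -0.009, 0.466]
0.45 [0.837, -0.011, 0.574]
0.35 [0.902, -0.012, 0.691]
0.25 [0.956, -0.014, 0.814]
0.15 [0.998, -0.016, 0.942]
0.05 [1.027, -0.017, 1.075]
```

View pics/s2.png

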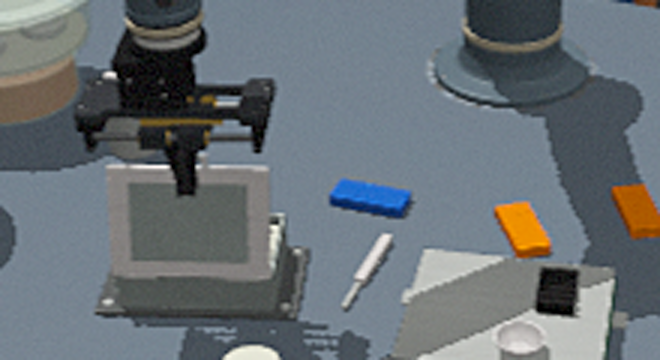

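The fingers are on the lid's outer face and the lid follows them. I'll continue along the arc.

move_arm --pt "0.13 0 0.03 0 0" --pt "0.25 0 0.07 0 0" --pt "0.36 0 0.13 0 0" --pt "0.47 0 0.2 0 0" --pt "0.58 0 0.28 0 0" --pt "0.67 -0.01 0.37 0 0" --pt "0.76 -0.01 0.47 0 0" --pt "0.84 -0.01 0.57 0 0" --pt "0.9 -0.01 0.69 0 0" --pt "0.9 -0.01 0.69 0 0"

```text
clock: 21.25
eef_pos: [0.5485, -0.1709, 0.1045]
ee_rot: [3.132, -0.022, -2.818]
contact_force: [1.1, 0.7, 2.6]
gripper_width: 0.006
```

```bash
python3 -c "
from h import *
lidpath([.35,.25,.2,.15,.1,.05,0,-.02],[.108]*8)"
```

```text
case-frame tcp [-0.0287  0.0002  0.1045] [1.1 0.7 2.6]
0.35 [0.005, -0.003, -0.019]
0.25 [0.052, -0.005, 0.108]
0.2 [0.071, -0.005, 0.173]
0.15 [0.087, -0.006, 0.239]
0.1 [0.099, -0.007, 0.306]
0.05 [0.108, -0.008, 0.373]
0 [0.113, -0.008, 0.44]
-0.02 [0.114, -0.009, 0.467]
```

move_arm --pt "0.05 0 0.1 0 0" --pt "0.07 0 0.17 0 0" --pt "0.09 0 0.24 0 0" --pt "0.1 -0.01 0.31 0 0" --pt "0.11 -0.01 0.36 0 0" --pt "0.11 -0.01 0.36 0 0"

```text
clock: 22.0
eef_pos: [0.54, -0.1739, 0.0764]
ee_rot: [3.132, -0.022, -2.818]
contact_force: [0.7, 1.6, 7.5]
gripper_width: 0.006
```

```bash
python3 -c "
from h import *
lidpath([.05,0,-.02],[.108]*3)"
```

```text
case-frame tcp [-0.0376  0.0002  0.0764] [0.7 1.6 7.5]
0.05 [0.004, -0.002, 0.019]
0 [0.009, -0.003, 0.087]
-0.02 [0.01, -0.003, 0.114]
```

move_arm --pt "0 0 0.03 0 0" --pt "0 0 0.06 0 0" --pt "0 0 0.08 0 0" --pt "0 0 0.08 0 0"

```text
clock: 22.5
eef_pos: [0.5393, -0.174, 0.0697]
ee_rot: [3.131, -0.023, -2.818]
contact_force: [-0.3, 0.3, 3.7]
gripper_width: 0.004
```

move_arm --pt "0 0 0.015 0 0" --pt "0 0 0.03 0 0" --pt "0 0 0.03 0 0"

```text
clock: 22.88
eef_pos: [0.5393, -0.1741, 0.0682]
ee_rot: [3.131, -0.023, -2.818]
contact_force: [-2.7, 0.9, 11.5]
gripper_width: 0.004
```

move_arm --pt "0 0 0.02 0 0" --pt "0 0 0.025 0 0" --pt "0 0 0.025 0 0"

```text
clock: 23.25
eef_pos: [0.5393, -0.1742, 0.0681]
ee_rot: [3.131, -0.023, -2.818]
contact_force: [-3.6, 2.3, 18.0]
gripper_width: 0.004
```

move_arm --pt "0 0 -0.03 0 0" --pt "0 0 -0.06 0 0" --pt "0 0 -0.1 0 0" --pt "0 0 -0.1 0 0"

```text
clock: 23.75
eef_pos: [0.5393, -0.1742, 0.0758]
ee_rot: [3.13, -0.023, -2.818]
contact_force: [-0.1, 0.7, 0.3]
gripper_width: 0.007
```

No contact force at a height where the unlatched lid had pushed back with 7.5 N, so it is latched. I'll retreat and check.

move_arm --pt "0 0 -0.3 0 0" --pt "0 0 -0.7 0 0" --pt "0 0 -1 0 0" --pt "0 0 -1 0 0"

```text
clock: 24.25
eef_pos: [0.5424, -0.1749, 0.1573]
ee_rot: [3.132, -0.02, -2.818]
contact_force: [-0.5, 0.2, -0.8]
gripper_width: 0.004
```

move_arm --pt "-0.2 0 -0.4 0 0" --pt "-0.6 0 -0.8 0 0" --pt "-0.6 0 -0.8 0 0" --pt "-0.6 0 -0.8 0 0"

```text
clock: 24.75
eef_pos: [0.5878, -0.1598, 0.2184]
ee_rot: [3.131, -0.024, -2.818]
contact_force: [0.1, 0.6, 0.5]
gripper_width: 0.01
```

```bash
python3 - <<'E'
from h import *
a=cv2.resize(vision.camera("wrist"),(512,384));b=cv2.resize(vision.camera("scene")[130:260,130:350],(512,300),interpolation=cv2.INTER_CUBIC)
cv2.imwrite("pics/end.png",np.hstack([cv2.resize(a,(400,300)),cv2.resize(b,(400,300))]))
cv2.imwrite("pics/wend.png",a)
c=np.load("case.npy");i=vision.camera_info("wrist")
X=np.array([(-60,-85,58.5),(-60,85,58.5),(60,85,58.5),(60,-85,58.5)])/1e3
W=np.c_[(X@Ro.from_euler("z",c[2]).as_matrix().T)[:,:2]+c[:2],X[:,2]];print((proj(i,W)*400/512).round(0).tolist())
E
```

```text
[[130.0, 89.0], [269.0, 87.0], [264.0, 179.0], [138.0, 181.0]]
```

View pics/end.png

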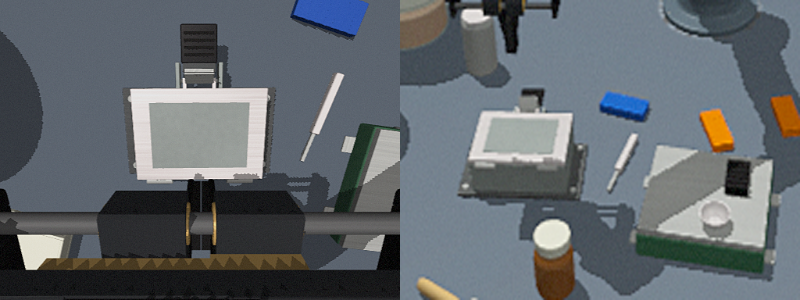

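The lid is shut, with its corners at about (131,89), (269,88) and (264,178) against the predicted (130,89), (269,87) and (264,179). The short bar, dish and scriber are where they were.

```bash
python3 -c "
from workcell import ticket,env
print(ticket.hand_in(), env.read_state()['clock'])"
```

```text
the job is handed in; nothing more can be done
the job is handed in; nothing more can be done
```

The longer bar is in the dry case with the lid shut and latched. The job was handed in at about 25 s of the 72 s allowed.

- **Sequence:** I pressed the thumb latch (about 7 N) and the lid sprang fully open. I then gripped the long bar and lowered it onto the bay floor until I felt contact (about 9 N) before letting go. Last, I swung the lid down along its arc and pressed it below its shut height.
- **Highest force:** the last press on the lid peaked at about 18 N. That is a little over the 6 to 15 N you gave for snapping it, because I pressed a bit further to be sure. It is well under the 40 N limit.
- **Latch check:** after I eased off, the tool felt no force at a height where the unlatched lid had pushed back with 7.5 N. In the last picture, about a second later, the lid corners are within about 1 pixel of where a shut lid should be.
- **Other checks:** before shutting the lid, a picture showed the bar flat in the bay, clear of the cartridge. The last picture shows the short bar, dish and scriber where they were, and the gripper clear of everything. No check failed or disagreed.

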